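# Push a find tray through the intake flap

## Robot

A 7-joint arm with a two-finger parallel gripper is mounted at the origin on the work surface. World frame = base frame: x ahead of the robot, y to its left, z up, the work surface at z = 0. Lengths are in m, angles in rad, forces in N, time in s.
With the tool pointing down it reaches from about 0.425 to 0.925 m from the base axis. Payload 6.8 kg.
Tool frame: the origin (TCP) lies at the very end of the fingers, on their centre line; the grasp point (between the pads) lies 19 mm behind it; z points along the fingers, y is the line along which they close (so a half turn about z gives the same grasp; the last joint's range is limited). The gripper opens to 85 mm and grips with 20 to 120 N. Pads are 22 mm wide; open, the fingers measure 114 mm over their backs; the gripper's body (76 mm by 85 mm) begins 54 mm behind the grasp point. The pads swing forward as they close: fully open they stand 13 mm farther back than shut.
Start: joints at [-1.452, 0.477, 0.022, 1.555, -0.011, 1.109, -0.083], TCP at [0.152, 0.658, 0.195] pointing down, gripper open.
Joint ranges: [-2.96, 2.96], [-0.34, 2.1], [-1.41, 1.46], [0.24, 2.44], [-1.37, 4.51], [0.17, 1.92], [-2.96, 2.96]. Speed limits (rad/s): [2.39, 2.39, 3.14, 3.14, 3.14, 3.14, 3.14].

## Interface

Orientations are given as a unit quaternion [w, x, y, z].
In Python, from station import readout, viewer, bot gives the robot as it stands. The module is installed in compiled form; this text tells all that it offers.
- The arm moves only by the shell command python3 -m handwheel 'ROWS' [FORCE]. ROWS is JSON, a list of rows, each a list of 3 entries, a list of its own where there are three numbers: the shift along the tool's x, y, z in mm, then the turn, a rotation vector about the tool's x, y, z in degrees, then the gripper command: -1 is fully open, 1 is shut, values between are in proportion. In form: [[[x, y, z], [ax, ay, az], grip], ...]. A call has 1 to 20 rows; each row is the pose to reach, as a shift and turn from the pose commanded when the call began, along the tool's axes at that moment; what a row does not reach only later rows make up. A row lasts 1/12 s, in which the tool goes at most 41.7 mm and 7.16 degrees, less where a joint would pass 70% of its speed; a pose out of reach is approached as far as the arm can. A call with a gripper value outside its range is refused whole. The fingers move at their own pace and stop on an object; FORCE is the grip in N (left out, the last holds). Time passes only in rows, so rows that repeat a pose let the fingers close. It gives the time, the measured TCP pose, the force and the opening at its end, in the units of the state.
- readout.get_obs(): the state, without advancing time (a new reading comes with each control period).
- viewer.read_camera(name): name is "scene" or "top" or "wrist"; returns a dict with "frame" (420x560x3 uint8, red, green, blue), "fx", "fy", "cx", "cy" (pixels), "rvec" (rotation vector, rad) and "tvec" (3), from world to camera coordinates, as OpenCV has them; the wrist camera has in their place "tool_from_camera" (4x4, takes a point from camera to tool coordinates, whose origin is the TCP and whose axes are the flange's). Camera axes: x right, y down, z forward; pixel columns grow to the right and rows downward; lengths in m; the calibration is good to about 2 mm. A picture is of the moment at which its call begins: read the wrist's pose just before it. There is no depth.
- bot.hand_in(): hands the job in, once; it reports no verdict.
Trained networks look in a picture, given as the dict that the camera call returned (one of the last four; its "shot" number tells which), for a name from the list of things; names that differ only in an ending like _2 or _b are one class to them, and where a whole thing is asked for, a point or a joint stands for the part that bears it (a point fixed in the world has none). Each returns a list of dicts, best first, with "score" (0 to 1); they miss things now and then, are a little off and sometimes report something else, mostly with a low value. They report only what shows in the picture. A call takes as long as a camera call. They do not tell look-alikes from the thing itself.
- viewer.search_frame(picture, target): "rect" ([centre column, centre row, width, height] in pixels, round what is visible of it).
- viewer.outline_of(picture, target): "mask" (420x560 bool, what is visible of it) and "rect" ([centre column, centre row, width, height] in pixels, round what is visible of it).
The state is a dict: "t": time; "q": joint angles; "joint_vel": joint speeds; "joint_torque": joint torques, N m; "eef_pos": TCP position; "tool_rot": TCP orientation; "contact_force": force on the tool from outside, world axes, zero at the start; "torque": the same for the moment, N m; "gripper_width": opening from 0.0 (shut) to 1.0 (fully open).
Only numpy, scipy, OpenCV 4.12 (cv2) and the standard library are available. Lean on these libraries where they do the work, as an engineer would, in place of code of your own. Each camera call takes 0.05 s, during which the arm holds its last target. There are 200 camera calls.

## Task

With the fingertips, push the white tray with the brown stone along its lane and through the orange flap into the clear box, far enough that the flap can fall, then draw the fingers back out so that the flap swings fully shut behind the tray. Slide the tray flat on the deck all the way, never lifting or tipping it, and leave everything else on the table where it is.

Things in the scene. Friction and masses are not known exactly. Their poses are not given: they have to be found in the camera images.
- intake: Intake station, fixed; place and yaw vary. Origin: on the table, straight below the shut flap, mid-lane. x points along the lane INTO the box, y left across it. Level plywood deck, top 30 mm above the table, x from -190 to +210 mm, 150 mm wide. In front of the flap (x below 0): open lane, 100 mm wide between rails 12 mm tall above the deck.
- box_middle (a point): Point on the deck, mid-lane, in the middle of the clear box behind the flap (intake x = +104 mm). The box's level floor is the deck; inside it runs from the flap (x = 0) to x = +204 mm, 102 mm wide. It has clear walls and a clear cover whose top is 73 mm above the deck.
- hinge (a point): Middle of the flap's hinge axis, 70 mm above the deck (100 mm above the table) at intake x = 0: a steel bar 6 mm thick across the lane between two grey posts, 102 mm apart, 74 mm tall above the deck. Fingers and tray pass below the bar.
- flap (a joint): Orange flap with black lower edge, hung from the hinge bar in the box's mouth: 3 mm thick, 96 mm wide, lower edge 52 mm below the hinge axis. Value in rad: 0 = shut (hanging upright; it cannot swing outwards), growing to 1.35 as the lower edge swings into the box. Light (70 g): anything pushing inwards opens it; it falls shut by its weight in about 1 s once nothing is under it.
- flap_edge (a point): Middle of the flap's lower edge, 18 mm above the deck when shut. The tray's 22 mm walls lift the flap; it drops behind the tray only once the tray's rear wall is about 20 mm past x = 0 (tray origin about 60 mm along the intake's x).
- tray: White tray with a BROWN stone bedded in grey foam (one piece, 0.17 to 0.34 kg), standing in the lane before the flap. 80 mm long (its x), 74 mm wide (its y), walls 22 mm tall; stone's top 38 mm above its underside. Origin: centre of its underside. Starts a little askew and off the lane's middle.
- tray_grey: A second white tray of the same make (80 x 74 x 22 mm) with a GREY stone, on the table to the robot's left. Leave it alone. Origin: centre of its underside.
- stone_brown: Loose rough brown stone, about 85 x 58 x 38 mm, on the table, not in a tray. Leave it alone. Origin: under its centre.
- stone_grey: Loose rough grey stone, about 70 x 55 x 40 mm. Leave it alone. Origin: under its centre.
- stone_buff: Loose rough buff stone, about 75 x 62 x 45 mm. Leave it alone. Origin: under its centre.
- vial: Small glass sample jar with white cap, 32 mm across, 55 mm tall, standing. Leave it alone. Origin: centre of its underside.
- calliper: Steel calliper with a black slide, 200 mm long, lying flat along its own x. Leave it alone. Origin: under the middle of its bar.
- marker: Red marker pen with a black clip, 130 mm long, 13 mm thick, lying along its own x. Leave it alone. Origin: under its middle.
Not all that is in view belongs to the job. What is shaped like the tray but purple is not meant.

How it is judged:
On the way, in this order (a step that is already met when the one before it is completed fails the run):
1. the flap is pushed open with the tray's front under it (value of joint flap above 0.2 rad and x of tray in the frame of intake between -0.035 and 0.03 m), for 0.05 s.
2. the whole tray is past the flap's closed plane (x of tray in the frame of intake above 0.042 m), for 0.1 s.
At the end, for the whole second after the job is handed in: The tray stands flat on the deck inside the box, wholly behind the flap's closed plane (its origin at least 42 mm along the intake's x), at rest, and the flap hangs shut behind it (below 0.06 rad) (x of tray in the frame of intake between 0.042 and 0.17 m and y of tray in the frame of intake between -0.03 and 0.03 m and z of tray in the frame of intake between 0.024 and 0.036 m and angle between tray's own z axis and vertical below 0.1 rad and value of joint flap below 0.06 rad and linear speed of tray below 0.01 m/s); the robot touches nothing.
It fails at once if the tray is lifted more than 10 mm off the deck (z of tray in the frame of intake above 0.04 m).
It fails at once if the tray is tipped by more than about 11 degrees (angle between tray's own z axis and vertical above 0.2 rad).
It fails at once if the other tray, a loose stone, the jar, the calliper or the marker is moved by more than 15 mm (distance of any of tray_grey, stone_brown, stone_grey, stone_buff, vial, calliper, marker from where it was at the start of the episode above 0.015 m).
It also fails if it takes over 40 s, if anything falls off the work surface, if the arm or the gripper's body presses on something with over 40 N, if the wrist force passes 120 N, or if a joint passes its speed limit or range.

## Working session

There is one attempt and no reset: what is moved stays moved. The work goes in short steps, Python scripts to look and compute and a shell command to move; the robot and the scene stay as the last step left them, time stands still between calls to the robot, and variables do not carry over. Pictures are saved under pics/ and viewed, on a budget of 10 in all, crops included, one or two more only if the job needs it, and the job is handed in when it is done.

```bash
mkdir -p pics; cat > h.py <<'E'
import numpy as np, cv2
from scipy.spatial.transform import Rotation as R
from station import readout, viewer, bot
def ray(p,u,v):
    M=cv2.Rodrigues(np.array(p["rvec"],float))[0]; t=np.array(p["tvec"],float).ravel()
    return -M.T@t, M.T@np.array([(u-p["cx"])/p["fx"],(v-p["cy"])/p["fy"],1])
def at_z(p,u,v,z):
    c,d=ray(p,u,v); return c+d*(z-c[2])/d[2]
def proj(p,X):
    K=np.array([[p["fx"],0,p["cx"]],[0,p["fy"],p["cy"]],[0,0,1.]])
    return cv2.projectPoints(np.array(X,float).reshape(-1,1,3),np.array(p["rvec"],float),np.array(p["tvec"],float),K,None)[0].reshape(-1,2)
def save(n,im): cv2.imwrite(f"pics/{n}.png",im[:,:,::-1])
E
python3 - <<'E'
from h import *
o=readout.get_obs(); print(o["t"],o["eef_pos"],o["tool_rot"],o["gripper_width"],R.from_quat(np.roll(o["tool_rot"],-1)).as_matrix().round(3))
for n in("top","scene"):
    p=viewer.read_camera(n); save(n+"0",p["frame"])
    for t in("tray","flap","intake","hinge"):
        print(n,t,[(round(r["score"],2),np.round(r["rect"],1).tolist()) for r in viewer.search_frame(p,t)][:4])
    print(ray(p,p["cx"],p["cy"]))
E
```

```text
0.0 [0.15165442 0.65705288 0.19439498] [-3.99113781e-05  1.13149391e-01  9.93577541e-01 -9.39705484e-04] 1.0044923649157822 [[-0.974  0.225 -0.   ]
 [ 0.225  0.974 -0.002]
 [-0.    -0.002 -1.   ]]
top tray [(0.91, [348.0, 236.0, 34.3, 36.6]), (0.89, [261.6, 199.8, 42.5, 35.7])]
top flap [(0.6, [266.4, 164.9, 34.6, 10.1]), (0.41, [271.6, 163.8, 86.1, 164.2])]
top intake [(0.66, [268.0, 162.6, 85.6, 162.5]), (0.31, [165.4, 147.2, 27.1, 25.0])]
top hinge [(0.76, [269.0, 162.4, 82.3, 165.3])]
(array([0.4408854 , 0.05724959, 1.45469826]), array([ 0.06467655, -0.01306765, -0.99782072]))
scene tray [(0.93, [218.8, 258.2, 48.6, 33.0]), (0.65, [292.1, 212.4, 40.2, 26.3])]
scene flap [(0.42, [317.1, 207.5, 28.0, 18.8])]
scene intake [(0.88, [323.8, 239.3, 155.7, 103.7])]
scene hinge [(0.73, [322.7, 237.7, 155.0, 106.8])]
(array([ 0.92302667, -0.67816554,  0.79180544]), array([-0.36180006,  0.66505736, -0.65329888]))
```

```bash
python3 - <<'E'
import cv2,numpy as np
a=cv2.imread("pics/top0.png"); b=cv2.imread("pics/scene0.png")
cv2.imwrite("pics/top0c.png",cv2.resize(a[60:270,130:410],None,fx=2.85,fy=2.85,interpolation=cv2.INTER_CUBIC)[:600])
E
```

```text
(no output)
```

View pics/top0c.png

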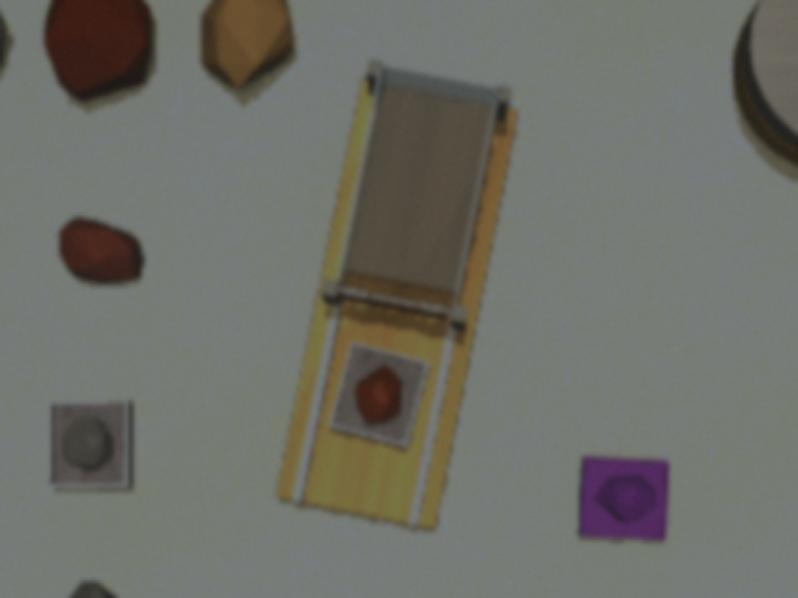

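View pics/scene0.png

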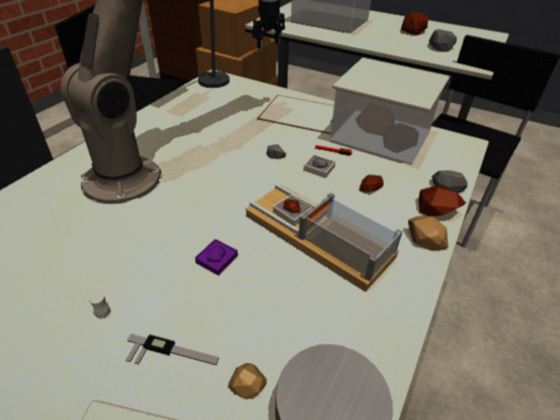

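The candidates in the crop are:
- **White tray with brown stone in the lane:** crop (380,395), full image (263,199).
- **White tray with grey stone:** crop (92,446).
- **Purple look-alike:** crop (625,498), full image (349,235).

Only the one in the lane, before the orange flap at crop (395,300), fits the description. Next I fit the intake and tray poses.

```bash
python3 - <<'E'
from h import *
from scipy.optimize import least_squares
p=viewer.read_camera("top")
full=lambda c:np.array(c)/2.85+[130,60]
def fit(obj,pix,z0):
    obj=np.array(obj,float);
    def w(s): 
        c,n=np.cos(s[2]),np.sin(s[2]); return np.c_[s[0]+c*obj[:,0]-n*obj[:,1], s[1]+n*obj[:,0]+c*obj[:,1], obj[:,2]+z0]
    r=least_squares(lambda s:(proj(p,w(s))-pix).ravel(),z0s:=[.55,.1,0.]); return r.x,r.fun.reshape(-1,2).round(1)
# deck front corners, right far corner, left mid; post tops
obj=[[-.19,.075,.03],[-.19,-.075,.03],[.21,-.075,.03],[0,.054,.104],[0,-.054,.104]]
pix=full([[278,498],[437,528],[517,110],[332,291],[460,316]])
s,f=fit(obj,pix,0); print("intake",s[:2],np.degrees(s[2]),f.tolist())
# tray top rim corners
tp=full([[351,345],[429,363],[407,449],[332,430]])
to=[[.04,.037,.022],[.04,-.037,.022],[-.04,-.037,.022],[-.04,.037,.022]]
t,f=fit(to,tp,.03); print("tray",t[:2],np.degrees(t[2]),f.tolist())
c,n=np.cos(s[2]),np.sin(s[2]); print("tray in intake",np.array([[c,n],[-n,c]])@(t[:2]-s[:2]))
r=viewer.outline_of(p,"tray")
for k in r: 
    m=k["mask"].astype(np.uint8); q=cv2.minAreaRect(cv2.findNonZero(m)); print(k["score"],q,at_z(p,*q[0],.052))
E
```

```text
intake [0.62753928 0.08275071] -11.629171012832026 [[-0.2, 0.5], [0.3, 0.8], [0.5, -0.3], [1.0, -0.2], [-1.5, -0.8]]
tray [0.54837072 0.09883757] -14.214353345208712 [[-0.2, -0.1], [0.2, 0.2], [0.7, -0.0], [-0.8, -0.0]]
tray in intake [-0.08078619 -0.00020189]
0.93 ((349.21728515625, 234.8931121826172), (31.4742374420166, 27.32196617126465), 4.763641834259033) [ 0.45298563 -0.12213218  0.052     ]
0.57 ((262.6346130371094, 198.17306518554688), (28.679794311523438, 31.574085235595703), 15.255120277404785) [0.55101017 0.10040533 0.052     ]
```

```bash
python3 -m handwheel '[[[-410,-456,0],[0,0,-1.4],0],[[-410,-456,0],[0,0,-1.4],0],[[-410,-456,0],[0,0,-1.4],0],[[-410,-456,0],[0,0,-1.4],0],[[-410,-456,0],[0,0,-1.4],0],[[-410,-456,0],[0,0,-1.4],0],[[-410,-456,0],[0,0,-1.4],0],[[-410,-456,0],[0,0,-1.4],0],[[-410,-456,0],[0,0,-1.4],0],[[-410,-456,0],[0,0,-1.4],0],[[-410,-456,0],[0,0,-1.4],0],[[-410,-456,0],[0,0,-1.4],0],[[-410,-456,0],[0,0,-1.4],0],[[-410,-456,0],[0,0,-1.4],0],[[-410,-456,0],[0,0,-1.4],0],[[-410,-456,0],[0,0,-1.4],0],[[-410,-456,0],[0,0,-1.4],0],[[-410,-456,0],[0,0,-1.4],0],[[-410,-456,0],[0,0,-1.4],0],[[-410,-456,0],[0,0,-1.4],0]]'
python3 -m handwheel '[[[0,0,0],[0,-55,0],0],[[0,0,0],[0,-55,0],0],[[0,0,0],[0,-55,0],0],[[0,0,0],[0,-55,0],0],[[0,0,0],[0,-55,0],0],[[0,0,0],[0,-55,0],0],[[0,0,0],[0,-55,0],0],[[0,0,0],[0,-55,0],0],[[0,0,0],[0,-55,0],0],[[0,0,0],[0,-55,0],0]]'
python3 -c "
from h import *
o=readout.get_obs(); print(o['t'],o['q'],o['eef_pos'],o['contact_force'],R.from_quat(np.roll(o['tool_rot'],-1)).as_matrix().round(3))"
```

```text
t: 2.27
eef_pos: [0.4482, 0.1227, 0.1954]
tool_rot: [-0.0, 0.1, 0.995, 0.0]
contact_force: [-0.3, 0.4, 0.1]
gripper_width: 0.496
t: 3.1
eef_pos: [0.4509, 0.1088, 0.1954]
tool_rot: [0.316, 0.096, 0.942, -0.062]
contact_force: [-0.6, -0.2, 0.0]
gripper_width: 0.5
3.1 [-0.24033288 -0.03275085 -0.56948938  2.42120351  0.99506092  0.68457181
 -0.2214996 ] [0.4509468  0.1088278  0.19535585] [-0.59544545 -0.18771484  0.03916914] [[-0.782  0.219  0.584]
 [ 0.141  0.974 -0.177]
 [-0.607 -0.056 -0.793]]
```

```bash
cat >> h.py <<'E'
I0=np.array([.6275,.0828]); YAW=np.radians(-11.63)
FW=np.array([np.cos(YAW),np.sin(YAW),0]); LF=np.array([-np.sin(YAW),np.cos(YAW),0]); UP=np.array([0,0,1.])
def where():
    o=readout.get_obs(); P=np.array(o["eef_pos"]); M=R.from_quat(np.roll(o["tool_rot"],-1)).as_matrix()
    d=P-np.r_[I0,.03]; z=M[:,2]
    print("t %.2f intake mm"%o["t"],(1e3*np.array([d@FW,d@LF,d@UP])).round(1),"alpha %.1f"%np.degrees(np.arcsin(-z[2])),"F",np.round([np.dot(o["contact_force"],a) for a in(FW,LF,UP)],1),"w %.2f"%o["gripper_width"],"q",np.round(o["q"],2))
    return P,M
def goto(x,y,h,al):
    P,M=where(); a=np.radians(al); z=FW*np.cos(a)-UP*np.sin(a); G=np.c_[np.cross(LF,z),LF,z]
    T=np.r_[I0,.03]+(x*FW+y*LF+h*UP)/1e3
    print("shift",(1e3*M.T@(T-P)).round(1),"turn",np.degrees(R.from_matrix(M.T@G).as_rotvec()).round(1))
E
python3 -c "
from h import *
goto(-150,0,60,45)"
```

```text
t 3.10 intake mm [-178.2  -10.1  165.4] alpha 52.4 F [-0.5 -0.3  0. ] w 0.50 q [-0.24 -0.03 -0.57  2.42  1.    0.68 -0.22]
shift [ 41.4  16.5 100.1] turn [-3.1 -7.6  1.3]
```

```bash
python3 -m handwheel '[[[41,16,100],[-3,-7.6,1.3],0],[[41,16,100],[-3,-7.6,1.3],0],[[41,16,100],[-3,-7.6,1.3],0],[[41,16,100],[-3,-7.6,1.3],0],[[41,16,100],[-3,-7.6,1.3],0],[[41,16,100],[-3,-7.6,1.3],0],[[41,16,100],[-3,-7.6,1.3],0]]'
python3 - <<'E'
from h import *
goto(-145,0,12,45)
p=viewer.read_camera("scene"); a=cv2.resize(p["frame"][130:290,170:410],None,fx=3,fy=3)
q=viewer.read_camera("top"); save("s1",a); save("t1",cv2.resize(q["frame"][120:260,200:340],None,fx=4,fy=4))
E
```

```text
t: 3.68
eef_pos: [0.5063, 0.1294, 0.0939]
tool_rot: [0.366, 0.099, 0.924, -0.053]
contact_force: [-7.5, 9.6, 3.8]
gripper_width: 0.505
t 3.68 intake mm [-128.1   21.2   63.9] alpha 46.6 F [-9.3  7.9  3.8] w 0.51 q [ 0.34  0.8  -1.41  2.43  1.73  1.42 -0.78]
shift [ 47.9 -20.2  26.8] turn [-1.8 -1.6  0.2]
```

View pics/s1.png

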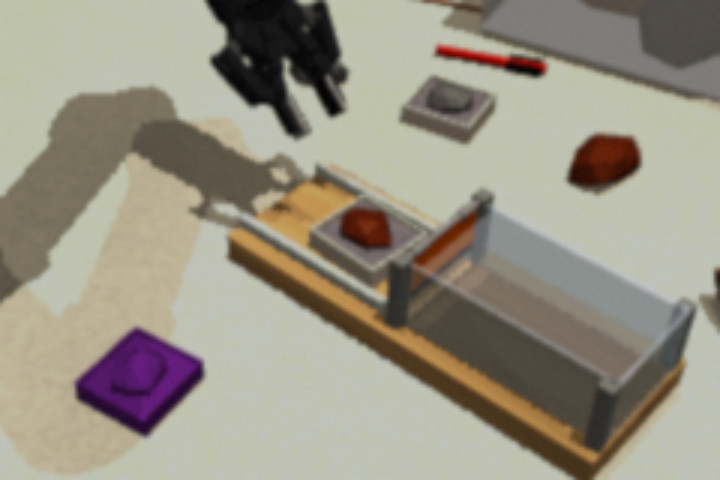

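The scene shows the fingers above the open end of the lane, with the tray in front of the flap. The arm is folded to its elbow limit here, so I back off to a steeper tilt and will flatten it as the reach grows.

```bash
python3 -c "
from h import *
goto(-160,0,100,72)"
```

```text
t 3.78 intake mm [-128.8   19.9   62.3] alpha 46.8 F [-1.4 -0.4 -0.1] w 0.50 q [ 0.34  0.8  -1.41  2.43  1.72  1.41 -0.77]
shift [ -2.9 -21.6 -48.1] turn [-2.  25.1 -0.2]
```

```bash
python3 -m handwheel '[[[-3,-22,-48],[-2,25,0],0],[[-3,-22,-48],[-2,25,0],0],[[-3,-22,-48],[-2,25,0],0],[[-3,-22,-48],[-2,25,0],0],[[-3,-22,-48],[-2,25,0],0],[[-3,-22,-48],[-2,25,0],0],[[-3,-22,-48],[-2,25,0],0],[[-3,-22,-48],[-2,25,0],0]]'
python3 -c "
from h import *
goto(-155,0,20,68)"
```

```text
t: 4.45
eef_pos: [0.4712, 0.1166, 0.135]
tool_rot: [0.162, 0.099, 0.982, -0.016]
contact_force: [0.1, 0.7, -0.5]
gripper_width: 0.499
t 4.45 intake mm [-159.9    1.6  105. ] alpha 71.3 F [-0.   0.7 -0.5] w 0.50 q [ 0.67  0.41 -1.38  2.23  0.95  0.84  0.05]
shift [22.7 -1.6 82. ] turn [ 0.1 -3.3  0.1]
```

```bash
python3 -m handwheel '[[[-40,0,-60],[0,18,0],0],[[-40,0,-60],[0,18,0],0],[[-40,0,-60],[0,18,0],0],[[-40,0,-60],[0,18,0],0],[[-40,0,-60],[0,18,0],0],[[-40,0,-60],[0,18,0],0]]'
python3 -c "
from h import *
goto(-160,0,100,72)"
```

```text
t: 4.95
eef_pos: [0.4882, 0.1129, 0.2024]
tool_rot: [0.005, 0.1, 0.995, -0.001]
contact_force: [-0.5, 0.2, -0.5]
gripper_width: 0.498
t 4.95 intake mm [-142.5    1.4  172.4] alpha 89.4 F [-0.5  0.1 -0.5] w 0.50 q [ 0.69  0.49 -1.34  1.9   0.53  1.16  0.53]
shift [18.2 -1.3 72.2] turn [  0.  -17.4   0.2]
```

```bash
python3 -m handwheel '[[[18,-1,72],[0,-17,0],0],[[18,-1,72],[0,-17,0],0],[[18,-1,72],[0,-17,0],0],[[18,-1,72],[0,-17,0],0],[[18,-1,72],[0,-17,0],0],[[18,-1,72],[0,-17,0],0],[[18,-1,72],[0,-17,0],0],[[18,-1,72],[0,-17,0],0],[[18,-1,72],[0,-17,0],0],[[18,-1,72],[0,-17,0],0]]'
python3 -c "
from h import *
goto(-150,0,30,68)"
```

```text
t: 5.78
eef_pos: [0.4733, 0.1143, 0.1314]
tool_rot: [0.152, 0.101, 0.983, -0.015]
contact_force: [-0.3, -0.3, 0.4]
gripper_width: 0.499
t 5.78 intake mm [-157.3   -0.3  101.4] alpha 72.4 F [-0.3 -0.4  0.4] w 0.50 q [ 0.58  0.34 -1.23  2.22  0.83  0.76  0.16]
shift [14.5  0.1 70.3] turn [ 0.1 -4.4 -0.1]
```

```bash
python3 -m handwheel '[[[14,0,70],[0,-4,0],0],[[14,0,70],[0,-4,0],0],[[14,0,70],[0,-4,0],0],[[14,0,70],[0,-4,0],0],[[14,0,70],[0,-4,0],0],[[14,0,70],[0,-4,0],0],[[14,0,70],[0,-4,0],0],[[14,0,70],[0,-4,0],0],[[14,0,70],[0,-4,0],0],[[14,0,70],[0,-4,0],0],[[14,0,70],[0,-4,0],0],[[14,0,70],[0,-4,0],0],[[14,0,70],[0,-4,0],0],[[14,0,70],[0,-4,0],0]]'
python3 - <<'E'
from h import *
goto(-150,0,8,66)
for n,(a,b,c,d),k in (("scene",(150,270,220,380),5),("top",(130,250,200,340),4.5)):
    p=viewer.read_camera(n); save(n+"2",cv2.resize(p["frame"][a:b,c:d],None,fx=k,fy=k))
E
```

```text
t: 6.95
eef_pos: [0.4804, 0.1126, 0.0603]
tool_rot: [0.186, 0.1, 0.977, -0.019]
contact_force: [-0.4, 0.9, 0.0]
gripper_width: 0.499
t 6.95 intake mm [-150.1   -0.4   30.3] alpha 68.4 F [-0.6  0.8  0. ] w 0.50 q [ 0.34  0.44 -1.02  2.32  1.22  0.68 -0.25]
shift [ 8.1  0.4 20.8] turn [ 0.  -2.4 -0. ]
```

View pics/scene2.png

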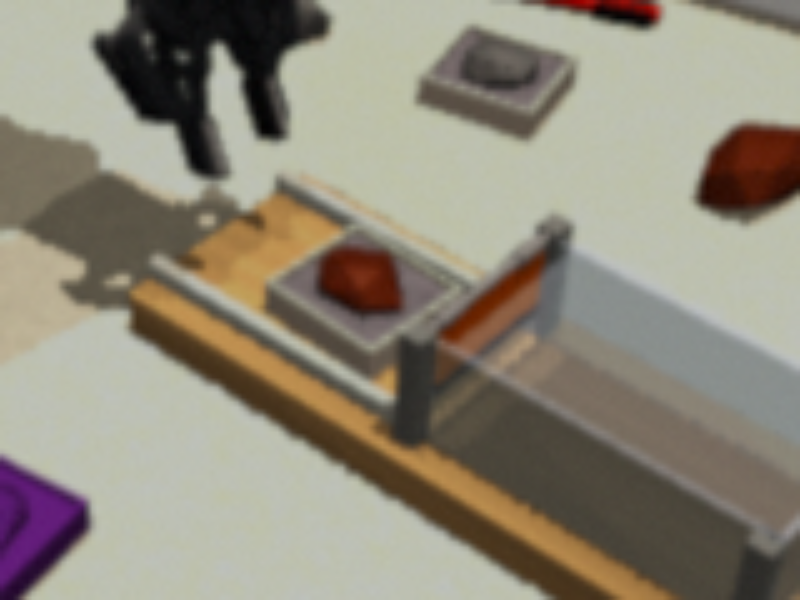

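```bash
python3 - <<'E'
from h import *
P,M=where()
p=viewer.read_camera("scene")
f=lambda X:((proj(p,X)-[220,150])*5).round(0).tolist()
w=lambda x,y,z:np.r_[I0,.03]+(x*FW+y*LF+z*UP)/1e3
print("tcp",f(P),"tips",f([P+M@[0,.028,-.006],P-M@[0,.028,.006]]),"corners",f([w(-190,75,0),w(-190,-75,0),w(0,54,74),w(0,-54,74)]),"tray rear",f([w(-121,37,22),w(-121,-37,22)]))
E
```

```text
t 7.05 intake mm [-150.2   -0.3   30.3] alpha 68.4 F [-0.4 -0.4  0.4] w 0.50 q [ 0.34  0.44 -1.02  2.32  1.22  0.68 -0.25]
tcp [[259.0, 215.0]] tips [[289.0, 183.0], [223.0, 229.0]] corners [[292.0, 168.0], [118.0, 289.0], [541.0, 223.0], [415.0, 324.0]] tray rear [[341.0, 217.0], [255.0, 280.0]]
```

View pics/top2.png

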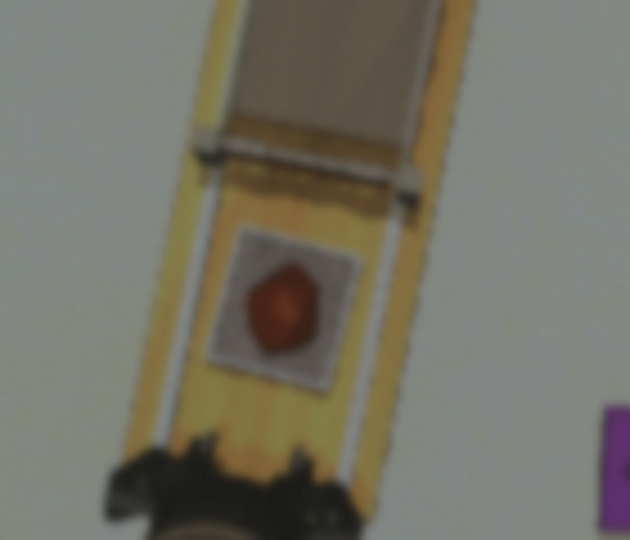

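```bash
python3 - <<'E'
from h import *
P,M=where()
s=viewer.read_camera("scene");t=viewer.read_camera("top")
def tri(a,b):
    A=[];B=[]
    for p,u in((s,a),(t,b)):
        c,d=ray(p,*u); d/=np.linalg.norm(d); Q=np.eye(3)-np.outer(d,d); A.append(Q);B.append(Q@c)
    X=np.linalg.lstsq(np.vstack(A),np.hstack(B),rcond=None)[0]
    e=X-np.r_[I0,.03]; return (1e3*np.array([e@FW,e@LF,e@UP])).round(1),(1e3*M.T@(X-P)).round(1),(proj(s,X)-a).round(1),(proj(t,X)-b).round(1)
S=lambda c:np.array(c)/5+[220,150]; T=lambda c:np.array(c)/4.5+[200,130]
print(tri(S((275,132)),T((205,437)))); print(tri(S((215,172)),T((300,452))))
# intake check
print(tri(S((555,225)),T((208,140)))); print(tri(S((418,332)),T((405,178)))); print(tri(S((357,222)),T((210,360)))); print(tri(S((268,285)),T((325,390))))
E
```

```text
t 7.10 intake mm [-150.2   -0.3   30.2] alpha 68.4 F [ 0.4  0.2 -0.5] w 0.50 q [ 0.34  0.44 -1.02  2.32  1.22  0.68 -0.25]
(array([-161.7,   27. ,   67.6]), array([ -3. ,  27.3, -39. ]), array([[ 0.4, -0. ]]), array([[0.2, 0.4]]))
(array([-159.6,  -26.1,   70.6]), array([ -6.1, -25.7, -41.1]), array([[ 0.2, -0. ]]), array([[0.1, 0.2]]))
(array([ 3.4, 59. , 71.2]), array([-157.9,   59.4,   18.4]), array([[-0.7,  0.1]]), array([[-0.4, -0.7]]))
(array([  2. , -54. ,  69.8]), array([-156.1,  -53.6,   19.1]), array([[-0.1,  0. ]]), array([[-0., -0.]]))
(array([-114.2,   38.5,   21.3]), array([-30.2,  38.8,  21.6]), array([[-1.,  0.]]), array([[-0.6, -1. ]]))
(array([-119.4,  -30.4,   15.1]), array([-23.1, -30.1,  25.4]), array([[-0.6,  0. ]]), array([[-0.3, -0.5]]))
```

```bash
python3 - <<'E'
from h import *
w=viewer.read_camera("wrist"); T=np.array(w["tool_from_camera"]); print(T.round(3),w["fx"],w["cx"],w["cy"])
C=np.linalg.inv(T)
im=w["frame"].copy()
for X,c in (((0,0,0),(255,0,0)),((0,.021,0),(0,255,0)),((0,-.021,0),(0,255,0)),((0,.021,-.04),(0,0,255)),((0,-.021,-.04),(0,0,255))):
    a=C@np.r_[X,1]; u=(w["fx"]*a[0]/a[2]+w["cx"],w["fy"]*a[1]/a[2]+w["cy"]); print(X,np.round(u))
    cv2.circle(im,(int(u[0]),int(u[1])),3,c,-1)
save("w3",im)
E
```

```text
[[ 0.001 -0.965 -0.262  0.065]
 [ 1.     0.     0.    -0.   ]
 [-0.    -0.262  0.965 -0.18 ]
 [ 0.     0.     0.     1.   ]] 306.15235349053773 275.63537861936743 206.15719963055267
(0, 0, 0) [276. 231.]
(0, 0.021, 0) [309. 231.]
(0, -0.021, 0) [242. 231.]
(0, 0.021, -0.04) [318. 259.]
(0, -0.021, -0.04) [233. 259.]
```

View pics/w3.png

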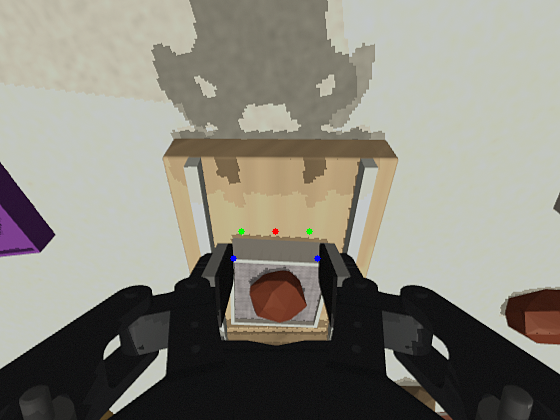

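```bash
python3 -m handwheel '[[[0,0,0],[0,0,0],1],[[0,0,0],[0,0,0],1],[[0,0,0],[0,0,0],1],[[0,0,0],[0,0,0],1],[[0,0,0],[0,0,0],1],[[0,0,0],[0,0,0],1],[[0,0,0],[0,0,0],1],[[0,0,0],[0,0,0],1]]'
python3 - <<'E'
from h import *
where()
w=viewer.read_camera("wrist"); s=viewer.read_camera("scene")
a=w["frame"][150:390,130:430]; b=cv2.resize(s["frame"][150:210,220:300],None,fx=5,fy=5)
im=np.zeros((540,800,3),np.uint8); im[:240,:300]=a; im[240:540,:400]=b; save("w4",im)
E
```

```text
t: 7.92
eef_pos: [0.4804, 0.1127, 0.0603]
tool_rot: [0.186, 0.1, 0.977, -0.018]
contact_force: [-0.2, 0.3, -0.2]
gripper_width: 0.001
t 7.92 intake mm [-150.1   -0.4   30.3] alpha 68.4 F [-0.3  0.2 -0.2] w 0.00 q [ 0.34  0.44 -1.02  2.32  1.22  0.68 -0.25]
```

View pics/w4.png

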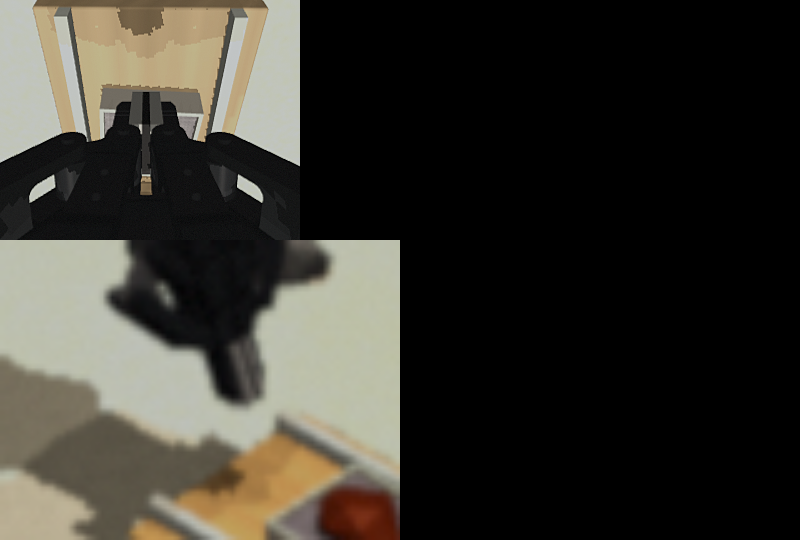

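The wrist and scene views agree that the fingertips end about 38 mm short of the reported TCP. I'll use that as the tip offset and check it by touching the deck lightly.

```bash
cat >> h.py <<'E'
I0=I0+(.0015*FW+.001*LF)[:2]; TIP=.038
_w=where
def where():
    P,M=_w(); e=P-TIP*M[:,2]-np.r_[I0,.03]; print("tip",(1e3*np.array([e@FW,e@LF,e@UP])).round(1)); return P,M
def goto(x,y,h,al):
    P,M=where(); a=np.radians(al); z=FW*np.cos(a)-UP*np.sin(a); G=np.c_[np.cross(LF,z),LF,z]
    T=np.r_[I0,.03]+(x*FW+y*LF+h*UP)/1e3+TIP*z
    print("shift",(1e3*M.T@(T-P)).round(1),"turn",np.degrees(R.from_matrix(M.T@G).as_rotvec()).round(1))
E
python3 -c "
from h import *
goto(-148,0,20,66);goto(-148,0,0,66)"
```

```text
t 8.02 intake mm [-151.7   -1.4   30.3] alpha 68.4 F [0.3 0.6 0.3] w -0.00 q [ 0.34  0.44 -1.02  2.32  1.22  0.68 -0.25]
tip [-165.6   -1.4   65.6]
shift [-1.2  1.3 48.9] turn [ 0.1 -2.4 -0. ]
t 8.02 intake mm [-151.7   -1.4   30.3] alpha 68.4 F [0.3 0.6 0.3] w -0.00 q [ 0.34  0.44 -1.02  2.32  1.22  0.68 -0.25]
tip [-165.6   -1.4   65.6]
shift [ 6.1  1.3 67.5] turn [ 0.1 -2.4 -0. ]
```

```bash
python3 -m handwheel '[[[0,1,5],[0,-1,0],0],[[0,1,10],[0,-2,0],0],[[0,1,15],[0,-2.4,0],0],[[0,1,20],[0,-2.4,0],0],[[0,1,22],[0,-2.4,0],0],[[0,1,22],[0,-2.4,0],0]]'
python3 -m handwheel '[[[0,0,2],[0,0,0],0],[[0,0,4],[0,0,0],0]]'
python3 -m handwheel '[[[0,0,2],[0,0,0],0],[[0,0,4],[0,0,0],0]]'
python3 -c "
from h import *
where()"
```

```text
t: 8.52
eef_pos: [0.4885, 0.1121, 0.0394]
tool_rot: [0.206, 0.099, 0.973, -0.021]
contact_force: [1.0, -0.2, -0.3]
gripper_width: 0.501
t: 8.68
eef_pos: [0.4904, 0.1118, 0.0363]
tool_rot: [0.207, 0.099, 0.973, -0.02]
contact_force: [0.9, -0.7, 0.2]
gripper_width: 0.5
t: 8.85
eef_pos: [0.4919, 0.1113, 0.0325]
tool_rot: [0.207, 0.099, 0.973, -0.021]
contact_force: [-0.2, 0.2, 0.3]
gripper_width: 0.505
t 8.85 intake mm [-140.1   -0.4    2.5] alpha 66.0 F [-0.3  0.2  0.3] w 0.50 q [ 0.26  0.51 -0.95  2.34  1.43  0.7  -0.44]
tip [-155.5   -0.4   37.2]
```

```bash
for i in 1; do python3 -m handwheel '[[[2,0,2],[0,0,0],0],[[3,0,4],[0,0,0],0],[[4,0,6],[0,0,0],0]]'; done
python3 -m handwheel '[[[1,0,2],[0,0,0],0],[[2,0,4],[0,0,0],0],[[3,0,6],[0,0,0],0]]'
python3 -m handwheel '[[[1,0,2],[0,0,0],0],[[2,0,4],[0,0,0],0],[[3,0,6],[0,0,0],0]]'
python3 -c "
from h import *
where()"
```

```text
t: 9.1
eef_pos: [0.4903, 0.1116, 0.0251]
tool_rot: [0.206, 0.099, 0.973, -0.021]
contact_force: [-0.3, -0.1, -0.7]
gripper_width: 0.5
t: 9.35
eef_pos: [0.4901, 0.1118, 0.0184]
tool_rot: [0.207, 0.099, 0.973, -0.021]
contact_force: [0.5, 0.5, 0.2]
gripper_width: 0.5
t: 9.6
eef_pos: [0.4899, 0.1119, 0.0118]
tool_rot: [0.207, 0.099, 0.973, -0.021]
contact_force: [-0.1, 0.8, 0.5]
gripper_width: 0.498
t 9.60 intake mm [-142.2   -0.3  -18.2] alpha 66.0 F [-0.2  0.8  0.5] w 0.50 q [ 0.24  0.56 -0.92  2.35  1.52  0.71 -0.53]
tip [-157.6   -0.3   16.5]
```

```bash
python3 -m handwheel '[[[1,0,2],[0,0,0],0],[[2,0,4],[0,0,0],0],[[3,0,6],[0,0,0],0]]'
python3 -m handwheel '[[[1,0,2],[0,0,0],0],[[1,0,3],[0,0,0],0]]'
python3 -m handwheel '[[[1,0,2],[0,0,0],0],[[1,0,3],[0,0,0],0]]'
python3 - <<'E'
from h import *
where()
for n,(a,b,c,d),k in (("scene",(150,250,220,340),6),):
    p=viewer.read_camera(n); save(n+"5",cv2.resize(p["frame"][a:b,c:d],None,fx=k,fy=k,interpolation=cv2.INTER_CUBIC))
E
```

```text
t: 9.85
eef_pos: [0.4896, 0.1119, 0.0051]
tool_rot: [0.207, 0.099, 0.973, -0.021]
contact_force: [0.9, -0.2, -1.1]
gripper_width: 0.501
t: 10.02
eef_pos: [0.4897, 0.1118, 0.0018]
tool_rot: [0.206, 0.099, 0.973, -0.021]
contact_force: [-0.3, -0.3, 0.5]
gripper_width: 0.497
t: 10.18
eef_pos: [0.4901, 0.1117, -0.0013]
tool_rot: [0.206, 0.099, 0.973, -0.021]
contact_force: [0.1, 0.8, 0.5]
gripper_width: 0.5
t 10.18 intake mm [-141.9   -0.4  -31.3] alpha 66.1 F [-0.   0.8  0.5] w 0.50 q [ 0.22  0.59 -0.91  2.36  1.57  0.73 -0.58]
tip [-157.4   -0.4    3.5]
```

View pics/scene5.png

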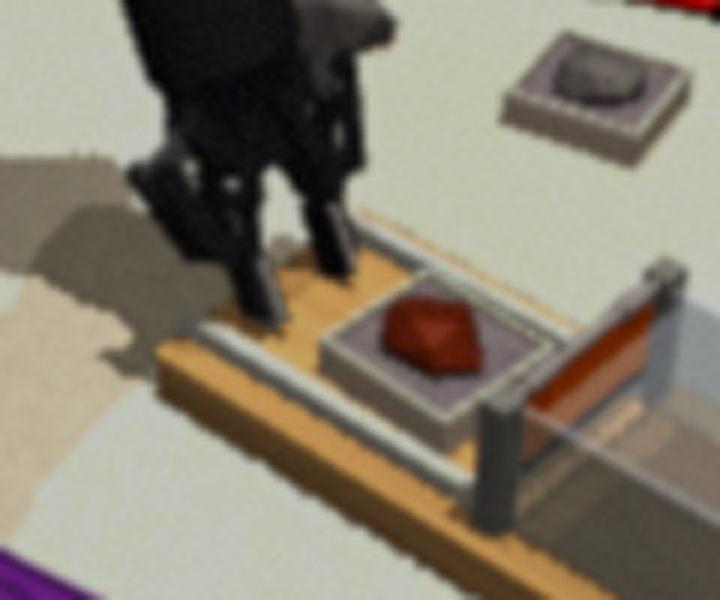

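The fingertips are between the rails, just above the deck and behind the tray, at crop (270,325) and (345,275). A few more millimetres should find the deck.

```bash
python3 -m handwheel '[[[1,0,2],[0,0,0],0],[[1,0,2],[0,0,0],0]]'
python3 -m handwheel '[[[1,0,2],[0,0,0],0],[[1,0,2],[0,0,0],0]]'
python3 -m handwheel '[[[1,0,2],[0,0,0],0],[[1,0,2],[0,0,0],0]]'
python3 -c "
from h import *
where()"
```

```text
t: 10.4
eef_pos: [0.4904, 0.1118, -0.0018]
tool_rot: [0.208, 0.099, 0.973, -0.021]
contact_force: [-9.8, -3.1, 24.6]
gripper_width: 0.501
t: 10.57
eef_pos: [0.4906, 0.1118, -0.0022]
tool_rot: [0.21, 0.098, 0.973, -0.022]
contact_force: [-20.9, -8.0, 54.1]
gripper_width: 0.497
t: 10.73
eef_pos: [0.4909, 0.1118, -0.0025]
tool_rot: [0.212, 0.097, 0.972, -0.023]
contact_force: [-34.3, -10.6, 85.9]
gripper_width: 0.505
t 10.73 intake mm [-1.411e+02 -1.000e-01 -3.250e+01] alpha 65.4 F [-31.5 -17.3  85.9] w 0.50 q [ 0.22  0.6  -0.91  2.36  1.59  0.74 -0.6 ]
tip [-1.57e+02 -1.00e-01  2.10e+00]
```

```bash
python3 -m handwheel '[[[-3,0,-8],[0,0,0],0],[[-3,0,-9],[0,0,0],0]]'
sed -i 's/TIP=.038/TIP=.0395/' h.py
python3 -c "
from h import *
goto(-145,0,9,62); goto(-100,0,10,58)"
```

```text
t: 10.9
eef_pos: [0.4897, 0.1126, 0.0036]
tool_rot: [0.208, 0.099, 0.973, -0.02]
contact_force: [1.0, 0.2, -0.0]
gripper_width: 0.498
t 10.90 intake mm [-142.5    0.4  -26.4] alpha 65.9 F [ 1.   0.4 -0. ] w 0.50 q [ 0.22  0.58 -0.92  2.36  1.56  0.72 -0.57]
tip [-158.7    0.3    9.6]
shift [-14.9  -0.4   6.1] turn [ 0.1 -3.9  0. ]
t 10.90 intake mm [-142.5    0.4  -26.4] alpha 65.9 F [ 1.   0.4 -0. ] w 0.50 q [ 0.22  0.58 -0.92  2.36  1.56  0.72 -0.57]
tip [-158.7    0.3    9.6]
shift [-59.1  -0.5  23.3] turn [ 0.1 -7.9  0. ]
```

```bash
python3 -m handwheel '[[[-6,0,2.3],[0,-0.8,0],0],[[-12,0,4.6],[0,-1.6,0],0],[[-18,0,7],[0,-2.4,0],0],[[-24,0,9.3],[0,-3.2,0],0],[[-30,0,11.6],[0,-4,0],0],[[-35,0,14],[0,-4.8,0],0],[[-41,0,16.3],[0,-5.6,0],0],[[-47,0,18.6],[0,-6.4,0],0],[[-53,0,21],[0,-7.2,0],0],[[-59,0,23.3],[0,-8,0],0],[[-59,0,23.3],[0,-8,0],0]]'
python3 - <<'E'
from h import *
goto(-60,0,10,50)
p=viewer.read_camera("scene");q=viewer.read_camera("top")
a=cv2.resize(p["frame"][160:240,240:340],None,fx=5,fy=5,interpolation=cv2.INTER_CUBIC);b=cv2.resize(q["frame"][130:230,220:280],None,fx=4,fy=4)
save("v6",np.hstack([a,b]))
E
```

```text
t: 11.82
eef_pos: [0.552, 0.099, 0.0043]
tool_rot: [0.275, 0.098, 0.956, -0.028]
contact_force: [-0.4, 0.7, 0.1]
gripper_width: 0.501
t 11.82 intake mm [-78.7  -0.4 -25.7] alpha 58.0 F [-0.6  0.6  0.1] w 0.50 q [ 0.21  0.64 -0.86  2.33  1.79  0.81 -0.71]
tip [-99.7  -0.4   7.8]
shift [-40.3   0.4  18.8] turn [ 0.  -8.  -0.1]
```

View pics/v6.png

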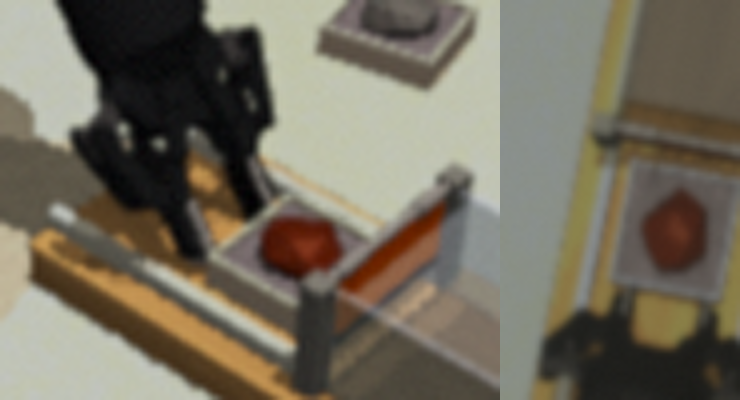

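```bash
python3 -c "
from h import *
goto(-45,0,12,49)"; 
python3 -m handwheel '[[[-4,0,2],[0,-0.8,0],0.2],[[-8,0,4],[0,-1.6,0],0.4],[[-12,0,6],[0,-2.4,0],0.5],[[-16,0,7.5],[0,-3.2,0],0.5],[[-20,0,9.4],[0,-4,0],0.5],[[-24,0,11.3],[0,-4.8,0],0.5],[[-28,0,13.2],[0,-5.6,0],0.5],[[-32,0,15],[0,-6.4,0],0.5],[[-37,0,17],[0,-7.2,0],0.5],[[-41,0,17],[0,-8,0],0.5],[[-41,0,17],[0,-8,0],0.5]]'
python3 -c "
from h import *
goto(-20,0,12,46);goto(20,0,12,44)"
```

```text
t 11.92 intake mm [-79.4  -0.3 -25.6] alpha 58.0 F [-0.3  0.2  0.2] w 0.50 q [ 0.21  0.64 -0.86  2.33  1.79  0.81 -0.71]
tip [-100.3   -0.3    8. ]
shift [-55.3   0.3  25.4] turn [ 0. -9. -0.]
t: 12.83
eef_pos: [0.5945, 0.0902, 0.0118]
tool_rot: [0.341, 0.095, 0.935, -0.034]
contact_force: [0.2, 0.4, -0.0]
gripper_width: 0.251
t 12.83 intake mm [-35.3  -0.4 -18.2] alpha 50.0 F [ 0.1  0.4 -0. ] w 0.25 q [ 0.19  0.7  -0.84  2.33  1.99  0.94 -0.84]
tip [-60.7  -0.4  12.1]
shift [-33.9   0.4  26.2] turn [ 0. -4. -0.]
t 12.83 intake mm [-35.3  -0.4 -18.2] alpha 50.0 F [ 0.1  0.4 -0. ] w 0.25 q [ 0.19  0.7  -0.84  2.33  1.99  0.94 -0.84]
tip [-60.7  -0.4  12.1]
shift [-65.9   0.4  51.8] turn [ 0. -6. -0.]
```

```bash
python3 -m handwheel '[[[-4.3,0,3.3],[0,-0.5,0],0.5],[[-8.5,0,6.5],[0,-1,0],0.5],[[-12.8,0,9.8],[0,-1.5,0],0.5],[[-17,0,13],[0,-2,0],0.5],[[-21,0,16.4],[0,-2.5,0],0.5],[[-25.5,0,19.6],[0,-3,0],0.5],[[-30,0,23],[0,-3.5,0],0.5],[[-34,0,26],[0,-4,0],0.5],[[-34,0,26],[0,-4,0],0.5]]'
python3 - <<'E'
from h import *
goto(22,0,12,43)
p=viewer.read_camera("scene");q=viewer.read_camera("top")
a=cv2.resize(p["frame"][160:250,250:350],None,fx=5,fy=5,interpolation=cv2.INTER_CUBIC);b=cv2.resize(q["frame"][120:210,220:290],None,fx=4,fy=5)
save("v7",np.hstack([a,b]))
E
```

```text
t: 13.58
eef_pos: [0.6368, 0.0813, 0.0137]
tool_rot: [0.373, 0.095, 0.922, -0.038]
contact_force: [-0.4, -1.3, 0.1]
gripper_width: 0.248
t 13.58 intake mm [  8.   -0.6 -16.3] alpha 46.0 F [-0.2 -1.4  0.1] w 0.25 q [ 0.19  0.74 -0.8   2.28  2.09  0.98 -0.86]
tip [-19.5  -0.6  12. ]
shift [-31.8   0.6  28.8] turn [-0.  -3.  -0.1]
```

View pics/v7.png

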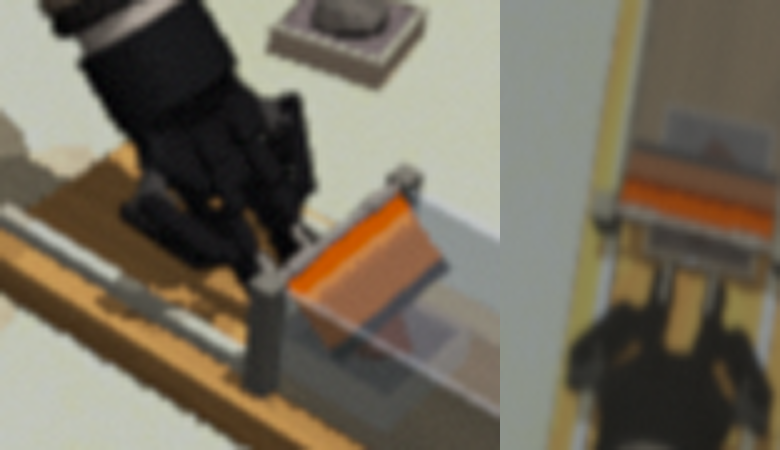

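```bash
python3 -m handwheel '[[[0,0,-2],[0,0,0],0.8],[[0,0,-2],[0,0,0],1],[[0,0,-2],[0,0,0],1],[[0,0,-2],[0,0,0],1]]'
python3 -c "
from h import *
goto(17,0,14,40)"
```

```text
t: 14.02
eef_pos: [0.6345, 0.0821, 0.0153]
tool_rot: [0.373, 0.094, 0.922, -0.037]
contact_force: [-0.0, 0.4, 0.6]
gripper_width: 0.001
t 14.02 intake mm [  5.5  -0.3 -14.7] alpha 46.0 F [-0.1  0.3  0.6] w 0.00 q [ 0.19  0.74 -0.8   2.29  2.08  0.98 -0.86]
tip [-21.9  -0.3  13.7]
shift [-32.4   0.3  26.6] turn [ 0. -6. -0.]
```

```bash
python3 -m handwheel '[[[-3.2,0,2.7],[0,-0.6,0],1],[[-6.4,0,5.3],[0,-1.2,0],1],[[-9.7,0,8],[0,-1.8,0],1],[[-13,0,10.6],[0,-2.4,0],1],[[-16.2,0,13.3],[0,-3,0],1],[[-19.4,0,16],[0,-3.6,0],1],[[-19.4,0,16],[0,-3.6,0],1]]'
python3 -c "
from h import *
goto(17,0,14,40)"
```

```text
t: 14.6
eef_pos: [0.6596, 0.0766, 0.0167]
tool_rot: [0.402, 0.093, 0.91, -0.041]
contact_force: [-0.3, 0.1, 1.0]
gripper_width: 0.002
t 14.60 intake mm [ 31.2  -0.6 -13.3] alpha 42.4 F [-0.3  0.1  1. ] w 0.00 q [ 0.19  0.78 -0.78  2.27  2.16  1.03 -0.89]
tip [ 2.1 -0.6 13.3]
shift [-12.2   0.6  10.5] turn [-0.  -2.4 -0.1]
```

```bash
python3 -m handwheel '[[[-3,0.2,2.6],[0,-0.6,0],1],[[-6,0.4,5.2],[0,-1.2,0],1],[[-9,0.6,8],[0,-1.8,0],1],[[-12,0.6,10.5],[0,-2.4,0],1],[[-12,0.6,10.5],[0,-2.4,0],1]]'
python3 - <<'E'
from h import *
goto(25,0,14,38)
p=viewer.read_camera("scene");q=viewer.read_camera("top")
a=cv2.resize(p["frame"][160:250,250:350],None,fx=5,fy=5,interpolation=cv2.INTER_CUBIC);b=cv2.resize(q["frame"][120:210,220:290],None,fx=4,fy=5)
save("v8",np.hstack([a,b]))
E
```

```text
t: 15.02
eef_pos: [0.6753, 0.0741, 0.0187]
tool_rot: [0.421, 0.092, 0.901, -0.043]
contact_force: [1.0, 0.2, 0.3]
gripper_width: 0.002
t 15.02 intake mm [ 47.1   0.1 -11.3] alpha 40.0 F [0.9 0.4 0.3] w 0.00 q [ 0.18  0.8  -0.77  2.26  2.21  1.07 -0.91]
tip [16.8  0.1 14.1]
shift [-6.5 -0.1  6.3] turn [ 0.  -2.  -0.1]
```

View pics/v8.png

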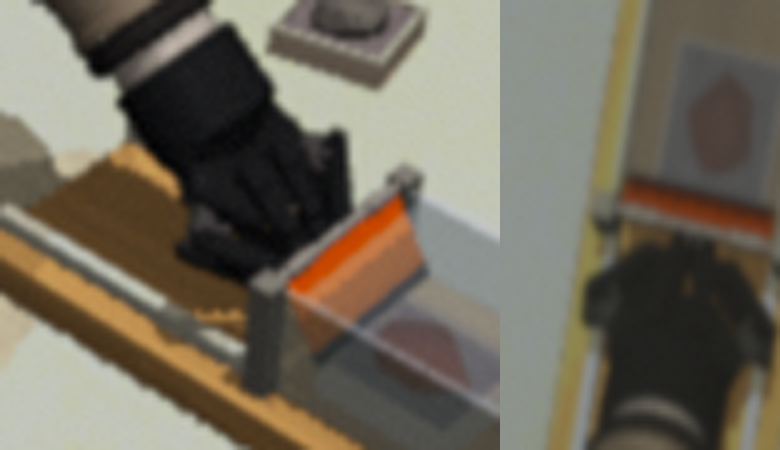

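```bash
python3 - <<'E'
from h import *
q=viewer.read_camera("top")
for c in ((665,188),(780,205),(685,40),(720,122)):
    X=at_z(q,(c[0]-500)/4+220,c[1]/5+120,.052); e=X-np.r_[I0,.03]; print((1e3*np.array([e@FW,e@LF])).round(1))
for r in viewer.outline_of(q,"tray"):
    b=cv2.minAreaRect(cv2.findNonZero(r["mask"].astype(np.uint8))); e=at_z(q,*b[0],.052)-np.r_[I0,.03]; print(r["score"],b,(1e3*np.array([e@FW,e@LF])).round(1))
E
```

```text
[23.3 24.6]
[ 28.8 -50.6]
[102.3  26.6]
[64.2 -4. ]
0.6 ((348.47998046875, 231.13998413085938), (32.1026496887207, 23.05168342590332), 8.130102157592773) [-122.  -233.3]
```

```bash
python3 -m handwheel '[[[-2,0,2],[0,-0.7,0],1],[[-4,0,4],[0,-1.4,0],1],[[-4,0,4],[0,-1.4,0],1]]'
python3 -m handwheel '[[[-2,0,2],[0,-0.7,0],1],[[-4,0,4],[0,-1.4,0],1],[[-4,0,4],[0,-1.4,0],1]]'
python3 -c "
from h import *
goto(-60,0,14,46)"
```

```text
t: 15.47
eef_pos: [0.6803, 0.0733, 0.019]
tool_rot: [0.431, 0.091, 0.896, -0.044]
contact_force: [-0.2, -0.8, -0.4]
gripper_width: -0.0
t: 15.72
eef_pos: [0.6858, 0.072, 0.0195]
tool_rot: [0.442, 0.091, 0.891, -0.045]
contact_force: [-0.6, 0.3, -0.8]
gripper_width: 0.001
t 15.72 intake mm [ 57.8   0.2 -10.5] alpha 37.2 F [-0.6  0.2 -0.8] w 0.00 q [ 0.17  0.83 -0.75  2.25  2.27  1.12 -0.95]
tip [26.3  0.2 13.4]
shift [ 57.8  -0.2 -69.6] turn [ 0.   8.8 -0. ]
```

```bash
python3 -m handwheel '[[[4,0,-5],[0,0.6,0],1],[[10,0,-12],[0,1.4,0],1],[[16,0,-19],[0,2.2,0],1],[[22,0,-26],[0,3.2,0],1],[[28,0,-34],[0,4.2,0],1],[[34,0,-41],[0,5,0],1],[[40,0,-48],[0,6,0],1],[[46,0,-55],[0,7,0],1],[[52,0,-63],[0,8,0],1],[[58,0,-70],[0,8.8,0],1],[[58,0,-70],[0,8.8,0],1]]'
python3 -c "
from h import *
goto(-105,0,16,60)"
```

```text
t: 16.63
eef_pos: [0.5954, 0.091, 0.0163]
tool_rot: [0.372, 0.093, 0.923, -0.037]
contact_force: [0.6, 0.1, 0.7]
gripper_width: -0.001
t 16.63 intake mm [-34.6   0.5 -13.7] alpha 46.1 F [0.6 0.2 0.7] w -0.00 q [ 0.17  0.73 -0.84  2.36  2.06  1.04 -0.92]
tip [-62.    0.5  14.7]
shift [ 39.6  -0.5 -31.9] turn [ 0.1 13.9  0. ]
```

```bash
python3 -m handwheel '[[[6,0,-8],[0,2,0],1],[[12,0,-14],[0,4,0],1],[[18,0,-19],[0,6,0],1],[[24,0,-24],[0,8,0],1],[[29,0,-28],[0,10,0],1],[[35,0,-31],[0,12,0],1],[[40,0,-34],[0,14,0],1],[[40,0,-34],[0,14,0],1]]'
python3 - <<'E'
from h import *
where()
p=viewer.read_camera("scene");q=viewer.read_camera("top")
a=cv2.resize(p["frame"][160:280,260:360],None,fx=5,fy=5,interpolation=cv2.INTER_CUBIC);b=cv2.resize(q["frame"][90:190,220:290],None,fx=4,fy=6)
save("v9",np.hstack([a,b]))
for r in viewer.search_frame(p,"tray"): print(r)
E
```

```text
t: 17.3
eef_pos: [0.5461, 0.1009, 0.0134]
tool_rot: [0.257, 0.099, 0.961, -0.026]
contact_force: [0.6, 0.7, 0.3]
gripper_width: 0.0
t 17.30 intake mm [-84.9   0.3 -16.6] alpha 60.0 F [0.5 0.8 0.3] w 0.00 q [ 0.23  0.61 -0.88  2.32  1.7   0.77 -0.62]
tip [-104.6    0.3   17.6]
{'rect': [219.3, 258.9, 43.7, 35.1], 'score': 0.78}
```

View pics/v9.png

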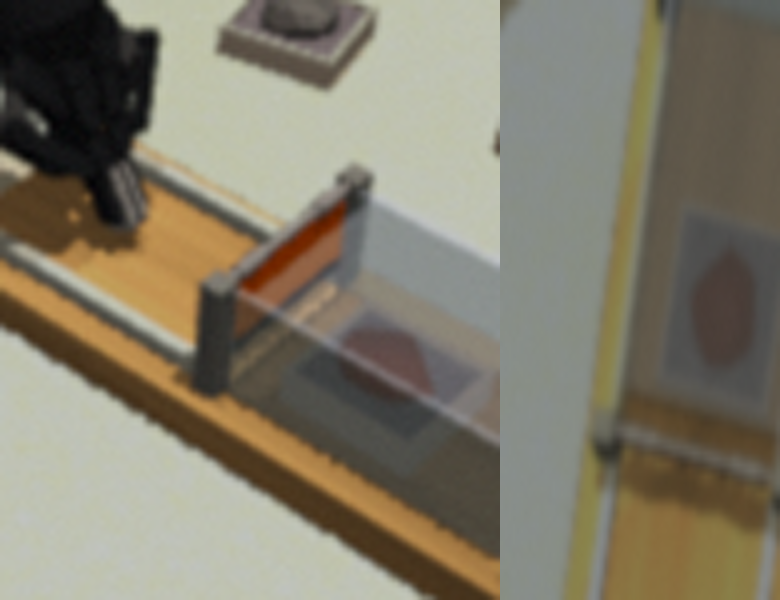

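The flap hangs upright and the tray is flat behind it. I raise the hand clear, let it settle and hand in.

```bash
python3 -m handwheel '[[[2,0,-10],[0,1,0],1],[[4,0,-25],[0,3,0],1],[[8,0,-45],[0,5,0],1],[[8,0,-60],[0,5,0],1],[[8,0,-60],[0,5,0],1],[[8,0,-60],[0,5,0],1],[[8,0,-60],[0,5,0],1],[[8,0,-60],[0,5,0],1],[[8,0,-60],[0,5,0],1],[[8,0,-60],[0,5,0],1]]'
python3 - <<'E'
from h import *
where()
q=viewer.read_camera("top")
for c in ((665,392),(688,210),(722,305)):
    e=at_z(q,(c[0]-500)/4+220,c[1]/6+90,.052)-np.r_[I0,.03]; print((1e3*np.array([e@FW,e@LF])).round(1))
print(bot.hand_in())
E
```

```text
t: 18.28
eef_pos: [0.509, 0.1083, 0.06]
tool_rot: [0.214, 0.099, 0.971, -0.022]
contact_force: [0.7, 0.2, -0.4]
gripper_width: -0.001
t 18.28 intake mm [-1.227e+02  1.000e-01  3.000e+01] alpha 65.1 F [ 0.6  0.3 -0.4] w -0.00 q [ 0.3   0.45 -0.96  2.31  1.34  0.68 -0.33]
tip [-1.393e+02  1.000e-01  6.580e+01]
[29.1 25.7]
[110.4  26.2]
[73.6 -3.5]
the job is handed in; nothing more can be done
None
```

I pushed the tray with the brown stone flat along its lane, under the orange flap and into the box. I then drew the fingers back out, and the flap swung shut behind it. The job was handed in at about 18 s.

**Last checks:**
- **Tray:** it stands flat in the box with its origin at about x = +70 to +74 mm, and its rear wall about 29 mm past the flap. It sits up to about 10 mm off mid-lane, inside the ±30 mm allowed.
- **Flap:** it hangs upright in the last close-up picture. I judged this by eye; I had no measured angle.
- **Robot:** the hand is clear of everything, with the wrist force near zero. I never moved the hand near the other items, but I took no separate position check of them.

**What disagreed or went wrong:**
- **Tool point:** the fingertips end about 40 mm short of the reported TCP. The cameras showed it and touching the deck confirmed it, so I corrected for it.
- **Wrist force:** that touch ran to about 95 N before I backed off, under the 120 N limit.
- **Arm limits:** early on the elbow folded close to its limit and joint 3 came right to its own (-1.41 rad). I took a steeper tilt and flattened it as the reach grew.
- **Trained networks:** they scored the purple look-alike as the tray, and missed the real one once it was behind the clear box. I measured the final tray position from pixels I read by eye in the top picture.

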